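# Tip the housing into its nest and close the hold-down

## Robot

A 7-joint arm with a two-finger parallel gripper is mounted at the origin on the work surface. World frame = base frame: x ahead of the robot, y to its left, z up, the work surface at z = 0. Lengths are in m, angles in rad, forces in N, time in s.
With the tool pointing down it reaches from about 0.425 to 0.875 m from the base axis. Payload 4.7 kg.
Tool frame: the origin (TCP) lies between the finger pads; the fingertips stand 14 mm ahead of it and the grasp point (between the pads) lies 5 mm behind it; z points along the fingers, y is the line along which they close (so a half turn about z gives the same grasp; the last joint's range is limited). The gripper opens to 87 mm and grips with 3 to 60 N. Pads are 19 mm wide; open, the fingers measure 117 mm over their backs; the gripper's body (75 mm by 190 mm) begins 51 mm behind the grasp point.
Start: joints at [1.195, 0.321, -0.07, 1.45, 0.023, 1.371, -0.057], TCP at [0.247, -0.601, 0.206] pointing down, gripper open.
Joint ranges: [-2.86, 2.86], [-0.3, 2.09], [-1.38, 1.24], [0.06, 2.45], [-1.56, 4.7], [0.09, 2.05], [-2.69, 2.69]. Speed limits (rad/s): [2.57, 2.57, 3.14, 3.14, 3.14, 3.14, 3.14].

## Interface

Orientations are given as a rotation vector (axis times angle).
In Python, from bench import ctrl gives the robot as it stands.
- The arm moves only by the tool step_arm, never from a script. Its argument "commands" is a list of rows, each an object with "travel": the shift along the tool's x, y, z in m, a list of three; "turn": the turn, a rotation vector about the tool's x, y, z in degrees, a list of three. A call has 1 to 5 rows; each row is the pose to reach, as a shift and turn from the pose commanded when the call began, along the tool's axes at that moment; what a row does not reach only later rows make up. A row lasts 1/10 s, in which the tool goes at most 50 mm and 8.59 degrees, less where a joint would pass 70% of its speed; a pose out of reach is approached as far as the arm can. A call with a gripper value outside its range is refused whole. "gripper" is the opening, from 0 (shut) to 1 (fully open), set as the call begins (left out, the last holds). The fingers move at their own pace and stop on an object; "force" is the grip in N (left out, the last holds). Time passes only in rows, so rows that repeat a pose let the fingers close. It gives the time, the measured TCP pose, the force, the opening and the grip force at its end, in the units of the state.
- ctrl.get_state(): the state, without advancing time (a new reading comes with each control period).
- ctrl.get_image(name): name is "side" or "top" or "wrist"; returns the picture (400x640x3 uint8, red, green, blue); there is no depth.
- ctrl.camera_model(name): a dict with "fx", "fy", "cx", "cy" (pixels), "R" (3x3) and "t" (3): a world point X has camera coordinates R X + t; the wrist camera has in their place "T_tool_cam" (4x4, takes a point from camera to tool coordinates, whose origin is the TCP and whose axes are the flange's). Camera axes: x right, y down, z forward; pixel columns grow to the right and rows downward; lengths in m; the calibration is good to about 2 mm. A picture is of the moment at which its call begins: read the wrist's pose just before it. camera_model takes no time and is no camera call.
- ctrl.close_job(): hands the job in; it is judged then, once.
The state is a dict: "time": time; "joint_positions": joint angles; "qd": joint speeds; "joint_torque": joint torques, N m; "position": TCP position; "tool_rot": TCP orientation; "ft_force": force on the tool from outside, world axes, zero at the start; "torque": the same for the moment, N m; "grip_width": opening from 0.0 (shut) to 1.0 (fully open); "grip_force": force on a finger pad.
Only numpy, scipy, OpenCV 4.12 (cv2) and the standard library are available. Lean on these libraries where they do the work, as an engineer would, in place of code of your own. Each camera call takes 0.05 s, during which the arm holds its last target. There are 200 camera calls.

## Task

The blue housing stands on end in the nest of the assembly fixture. Using only gentle pushes of the fingers, without gripping or lifting it, tip it over so that it lies flat in the nest with its dark round bore facing up; then push the yellow hold-down arm over and press it all the way down across the lying housing. Leave everything else on the bench where it is.

Things in the scene. Friction and masses are not known exactly. Their poses are not given: they have to be found in the camera images.
- fixture: Aluminium base plate bolted to the bench, 170 (its x) x 120 (its y) x 12 mm; origin at the centre of its underside, on the bench, z up. It carries the nest and, on its +y side, two dark hinge posts (top 55 mm above the bench; y = 42 to 58 mm, x = -48 to -36 and 6 to 18 mm) with the yellow hold-down arm.
- nest (a point): Centre of the nest's floor, 12 mm above the bench, over the plate's centre; axes parallel to the fixture's. The nest is a rectangle of steel walls 8 mm high and 7 mm thick, inner space 126 (x) x 50 (y) mm.
- hinge (a point): Point on the hold-down's hinge axis, in the middle of the arm's width: at x = -15, y = 50, z = 45 mm in the fixture's frame. The axis runs along the fixture's x. The hinge is stiff: the arm (0.1 kg) stays where it is left and takes about 2 N at its end to turn.
- holddown (a joint): Angle (rad) of the yellow hold-down arm about its hinge. 0 = fully down: level, pointing to the fixture's -y across the nest, its top face 49.5 mm above the bench, 2 mm clear above the lying housing. pi/2 = upright. Up to 2.15 = leaning back to +y. It starts leaning back, at about 1.7 to 2.1.
- bar_end (a point): Middle of the free end of the yellow arm, a flat bar 36 mm wide (fixture x), 9 mm thick, reaching 85 mm from the hinge axis that lies in its mid-plane. At joint angle a: y = 50 - 85 cos(a), z = 45 + 85 sin(a) mm in the fixture's frame.
- housing: Blue block 25 (its x) x 40 (y) x 80 mm (z), about 0.22 kg, loose, standing at the nest's +x end, x roughly along the fixture's x. Origin: centre of the small end it stands on. Its +x face, away from the nest's middle, shows a dark flush bore (21 mm) with a steel rim. Pushed near its top towards the fixture's -x it tips and falls into the nest, bore up.
- housing_mid (a point): Centre of the blue housing; 40 mm above the nest's floor while standing, 12.5 mm when lying.
- spare: Grey spare housing, same size, lying flat on the bench beside the fixture; origin at the centre of its underside. Leave alone.
- ring_a: Steel ring, 48 mm across, 10 mm high, lying on the bench; origin at the centre of its underside. Leave alone.
- ring_b: Steel ring, 42 mm across, 12 mm high, lying on the bench; origin at the centre of its underside. Leave alone.
- driver: Red-handled screwdriver, 160 mm long, lying on the bench. Leave alone.
- tub: Open white tub, 100 mm across, 75 mm high; origin at the centre of its underside. Leave alone.
- bottle: White bottle with a blue cap, 60 mm across, 140 mm high; origin at the centre of its underside. Leave alone.
Things that resemble listed ones, but are neither listed nor needed, are in the scene too. Of the things like the housing, leave any that is orange or pink; of the rest the smaller one is meant.

How it is judged:
By the outcome, as a careful person would: the job done as asked, in the order asked, and still so for the second after the job is handed in, with the robot touching nothing.
It also fails if it takes over 42 s, if anything falls off the work surface, if the arm or the gripper's body presses on something with over 40 N, if the wrist force passes 120 N, or if a joint passes its speed limit or range.

## Working session

There is one attempt and no reset: what is moved stays moved. The work goes in short steps, Python scripts to look and compute and a tool call to move; the robot and the scene stay as the last step left them, time stands still between calls to the robot, and variables do not carry over. Pictures are saved under pics/ and viewed, at most 10 in all, crops included, and the job is handed in when it is done.

Besides the shell and the picture viewer there is one more tool, called after ">>>" as a command line: name --argument value ..., lists and objects as JSON in quotes. step_arm: Moves the arm, as the interface text tells. Its arguments: {"type":"object","properties":{"commands":{"type":"array"},"gripper":{"type":"number"},"force":{"type":"number"}},"required":["commands"]}

```bash
mkdir -p pics
cat > h.py <<'E'
import numpy as np, cv2
from scipy.spatial.transform import Rotation as Rn
from bench import ctrl
def save(n,f,crop=None,s=1):
    im=ctrl.get_image(n)[:,:,::-1]
    if crop: a,b,c,d=crop; im=im[b:d,a:c]
    cv2.imwrite('pics/'+f,cv2.resize(im,None,fx=s,fy=s,interpolation=cv2.INTER_CUBIC))
def at_z(n,u,v,z):
    m=ctrl.camera_model(n);R=np.array(m['R']);t=np.array(m['t'])
    d=R.T@np.array([(u-m['cx'])/m['fx'],(v-m['cy'])/m['fy'],1]);c=-R.T@t
    return c+d*(z-c[2])/d[2]
def proj(n,X):
    m=ctrl.camera_model(n);p=np.array(m['R'])@X+np.array(m['t'])
    return [m['fx']*p[0]/p[2]+m['cx'],m['fy']*p[1]/p[2]+m['cy']]
E
python3 - <<'E'
from h import *
save('top','top1.png',s=1.25);save('side','side1.png',s=1.25)
s=ctrl.get_state();print(s)
print(Rn.from_rotvec(s['tool_rot']).as_matrix())
for n in('top','side'):
    m=ctrl.camera_model(n);print(n,m,-np.array(m['R']).T@m['t'])
E
```

```text
{'time': 0.1, 'joint_positions': array([ 1.1950979 ,  0.32175795, -0.07010046,  1.45155955,  0.02261698,
        1.37081083, -0.05686637]), 'qd': array([-0.00353087, -0.00040315, -0.00083427, -0.00320491, -0.00135691,
        0.00147181, -0.00054184]), 'joint_torque': array([-4.34100375e-04, -4.92572844e+01, -4.05898690e-01, -3.13402355e+01,
       -6.41915831e-02,  3.94520047e-02,  4.53728796e-05]), 'position': array([ 0.24675571, -0.60076639,  0.20526187]), 'tool_rot': array([-3.08042939e+00, -6.08220393e-01,  6.93635383e-04]), 'ft_force': array([-0.79796965, -0.1312259 ,  0.13727447]), 'torque': array([-0.00015832,  0.01389215,  0.01037046]), 'grip_force': 0.0, 'grip_width': 1.0006500422968003}
[[ 9.24955249e-01  3.80075265e-01 -7.61152771e-04]
 [ 3.80076013e-01 -9.24953916e-01  1.57411305e-03]
 [-1.05749801e-04 -1.74528004e-03 -9.99998471e-01]]
top {'fx': 485.63633012470683, 'fy': 485.63633012470683, 'cx': 318.9167681203261, 'cy': 205.68208741312293, 'R': array([[-0.01388289, -0.99989753,  0.00349348],
       [-0.98991243,  0.01325142, -0.14105952],
       [ 0.14099878, -0.00541655, -0.98999495]]), 't': array([-0.02590483,  0.5731182 ,  1.44864207])} [ 0.36272044 -0.02565015  1.51508261]
side {'fx': 423.18182062681774, 'fy': 423.18182062681774, 'cx': 318.7848951181618, 'cy': 192.03006103149647, 'R': array([[-0.76791462, -0.64041932,  0.013047  ],
       [-0.49387841,  0.57898372, -0.64873875],
       [ 0.40791083, -0.5046196 , -0.76089934]]), 't': array([0.41082365, 0.30634654, 0.90234253])} [0.09870014 0.54106948 0.87997069]
```

View pics/top1.png

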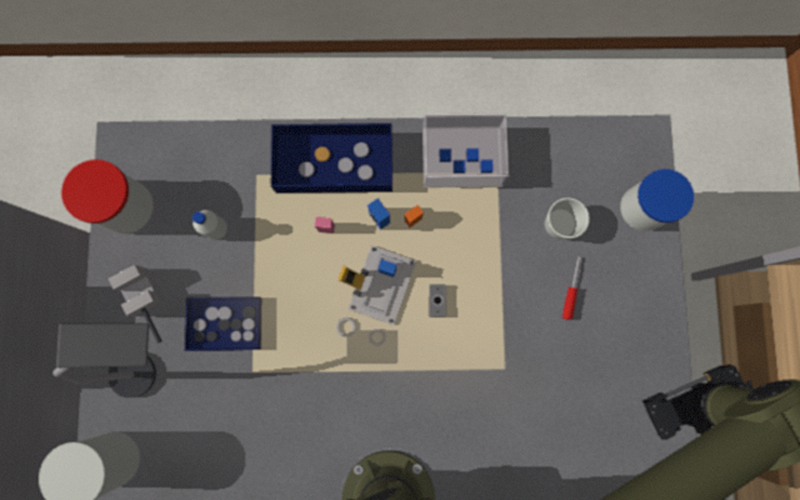

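View pics/side1.png

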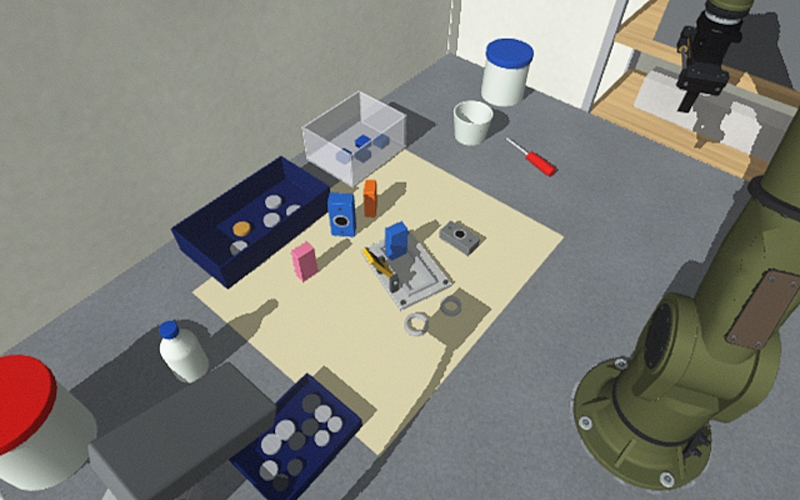

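The top view shows the fixture at about (382,285), with the yellow arm leaning back at (350,277). There are two blue blocks: one at (388,267) in the nest, and a larger one at (378,213) standing on the bench. The orange one (414,215) and the pink one (324,225) are to be left alone. The smaller blue block, the one in the nest, is meant. I'll confirm this in an enlarged crop.

Run:
```python
from h import *
save('top','top2.png',crop=(262,190,352,265),s=8)
save('side','side2.png',crop=(260,140,380,260),s=5)
```

```text
(no output)
```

View pics/top2.png

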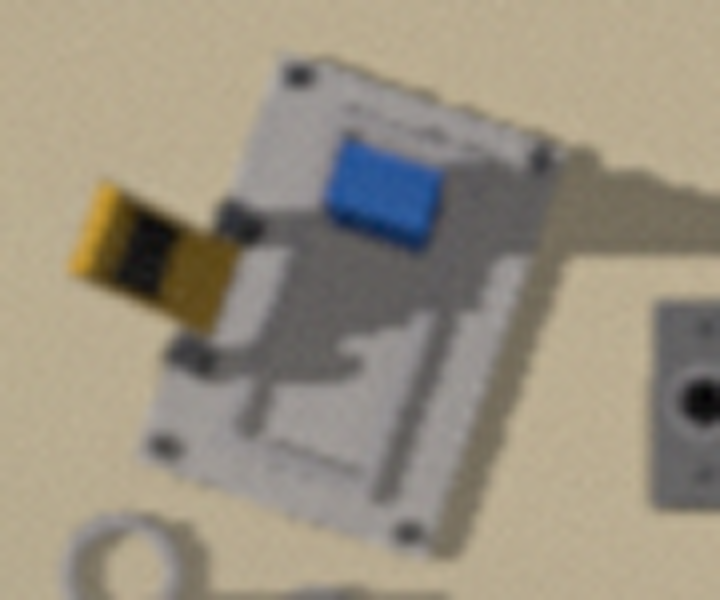

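View pics/side2.png

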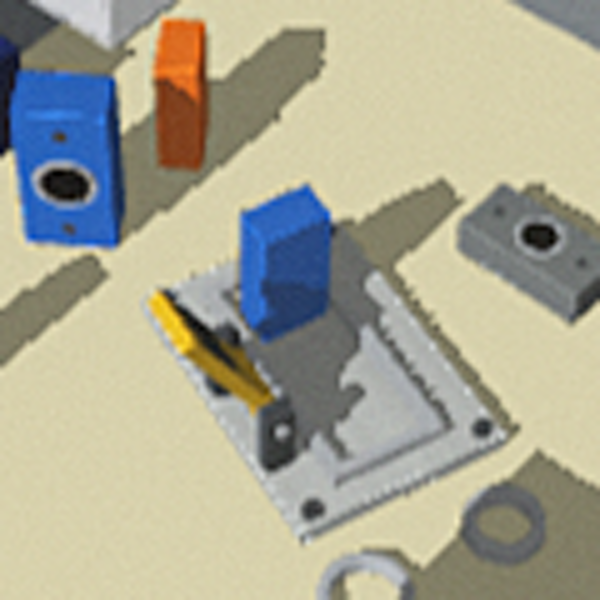

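The crops confirm it: the blue block in the nest, at (385,190) in the top crop, is the smaller of the two blue blocks, and it stands at the nest's far (+x) end. The yellow arm leans back, with its free end at (90,230).

Run:
```python
from h import *
T=lambda x,y,z:at_z('top',x/8+262-.4,y/8+190-.4,z)
B=np.array([T(x,y,.012) for x,y in[(299,75),(541,157),(165,446),(409,533)]])
C=np.array([T(x,y,.012) for x,y in[(280,60),(565,152),(143,455),(440,557)]])
for Q in(B,C):
    c=Q.mean(0);ex=(Q[0]+Q[1]-Q[2]-Q[3])/2;ey=(Q[0]+Q[2]-Q[1]-Q[3])/2
    print(c,np.linalg.norm(ex),np.linalg.norm(ey),np.degrees(np.arctan2(ex[1],ex[0])),np.degrees(np.arctan2(-ey[0],ey[1])))
H=np.array([T(x,y,.092) for x,y in[(345,138),(441,172),(428,232),(328,200)]]);print(H,H.mean(0))
S=np.array([at_z('side',x/5+260-.4,y/5+140-.4,.092) for x,y in[(242,213),(310,187),(329,220),(265,238)]]);print(S,S.mean(0))
o=.5*(B.mean(0)+C.mean(0));o[2]=0
for th in(-18,-19,-20):
    R=Rn.from_euler('z',th,degrees=True).as_matrix()
    print(th,(R.T@(H.mean(0)-o))[:2],(R.T@(S.mean(0)-o))[:2])
# arm angle fit: bar end, outer/upper edge crop px (104,183),(72,275) 
R=Rn.from_euler('z',-19,degrees=True).as_matrix()
for a in(1.6,1.7,1.8,1.9,2.0,2.1):
    for n,(f,ox,oy) in dict(top=(8,262,190),side=(5,260,140)).items():
        p=[ (np.array(proj(n,o+R@np.array([x/1e3,.05-.085*np.cos(a),.045+.085*np.sin(a)])))+.4-[ox,oy])*f for x in(-33,3)]
        print(a,n,np.round(p).tolist())
```

```text
[0.50958978 0.007738   0.012     ] 0.15428321772414486 0.10003365308150497 -20.13248480023935 -19.99068284128936
[0.50838544 0.00640673 0.012     ] 0.16378169272067958 0.11922658758359954 -18.678682759206392 -19.24573724542781
[[ 0.5624732   0.00859706  0.092     ]
 [ 0.54931661 -0.02673512  0.092     ]
 [ 0.52707971 -0.02164852  0.092     ]
 [ 0.53945789  0.01509414  0.092     ]] [ 0.54458185 -0.00617311  0.092     ]
[[ 0.56224882  0.01120844  0.092     ]
 [ 0.54764451 -0.02439826  0.092     ]
 [ 0.52625743 -0.01338024  0.092     ]
 [ 0.54279402  0.01637142  0.092     ]] [ 0.5447362  -0.00254966  0.092     ]
-18 [ 0.03794522 -0.00159797] [0.03697229 0.00189583]
-19 [ 0.03796732 -0.00093549] [0.03693358 0.0025408 ]
-20 [ 0.03797787 -0.00027273] [0.03688361 0.00318499]
1.6 top [[180.0, 313.0], [212.0, 218.0]]
1.6 side [[273.0, 298.0], [233.0, 247.0]]
1.7 top [[157.0, 305.0], [190.0, 211.0]]
1.7 side [[257.0, 307.0], [218.0, 255.0]]
1.8 top [[136.0, 299.0], [168.0, 204.0]]
1.8 side [[241.0, 316.0], [202.0, 264.0]]
1.9 top [[115.0, 292.0], [147.0, 198.0]]
1.9 side [[226.0, 326.0], [187.0, 274.0]]
2.0 top [[94.0, 286.0], [127.0, 192.0]]
2.0 side [[211.0, 337.0], [172.0, 285.0]]
2.1 top [[76.0, 281.0], [108.0, 187.0]]
2.1 side [[196.0, 349.0], [158.0, 297.0]]
```

Estimates: fixture origin about (0.509, 0.007), yaw about -19.5°, hold-down angle about 2.05. I'm moving with the fingers shut, turning the tool to line up with the fixture.

>>> step_arm --commands '[{"travel": [0.038, -0.028, 0], "turn": [0, 0, 8.4]}, {"travel": [0.077, -0.057, 0], "turn": [0, 0, 16.8]}, {"travel": [0.115, -0.086, 0], "turn": [0, 0, 25.2]}, {"travel": [0.153, -0.115, 0], "turn": [0, 0, 33.6]}, {"travel": [0.191, -0.144, 0], "turn": [0, 0, 41.8]}]' --gripper 0 --force 10

```text
time: 0.7
position: [0.3685, -0.3957, 0.2062]
tool_rot: [3.097, -0.529, 0.0]
ft_force: [1.0, -0.6, 0.0]
grip_width: 0.635
grip_force: 0.0
```

```bash
cat >> h.py <<'E'
TH=-19.5; O=np.array([.509,.007,0]); RF=Rn.from_euler('z',TH,degrees=True).as_matrix()
def go(*F):
    "shift in tool axes (m) to reach fixture-frame TIP points (mm); tip = TCP+14mm"
    s=ctrl.get_state();R=Rn.from_rotvec(s['tool_rot']).as_matrix();p=s['position']
    print('t',s['time'],'tip in fixture',np.round(RF.T@(p+.014*R[:,2]-O)*1e3,1),'F',np.round(RF.T@s['ft_force'],1),'tool yaw',np.degrees(np.arctan2(R[1,0],R[0,0])))
    for f in F:
        w=O+RF@np.array(f)/1e3; print(f,'travel',np.round(R.T@(w-p-.014*R[:,2]),3))
E
python3 -c "
from h import *
go([88,0,190],[88,0,80])"
```

```text
t 0.7 tip in fixture [   2.  -426.5  192.2] F [ 1.1 -0.2  0. ] tool yaw -19.383004456822906
[88, 0, 190] travel [ 0.087 -0.426  0.002]
[88, 0, 80] travel [ 0.087 -0.426  0.112]
```

>>> step_arm --commands '[{"travel": [0.01, -0.043, 0]}, {"travel": [0.02, -0.086, 0]}, {"travel": [0.03, -0.129, 0]}, {"travel": [0.04, -0.172, 0]}, {"travel": [0.05, -0.215, 0]}]'

```text
$.commands[0]: bad value
```

>>> step_arm --commands '[{"travel": [0.008, -0.043, 0]}, {"travel": [0.016, -0.086, 0]}, {"travel": [0.024, -0.129, 0]}, {"travel": [0.032, -0.172, 0]}, {"travel": [0.037, -0.211, 0]}]'

```text
$.commands[0]: bad value
```

```bash
python3 -c "
from h import *
save('wrist','w1.png')
go([88,0,80])
print(ctrl.camera_model('wrist'))"
```

```text
t 0.75 tip in fixture [   4.9 -416.2  192.5] F [ 1.2  7.6 -0.6] tool yaw -19.259508933335706
[88, 0, 80] travel [ 0.085 -0.415  0.115]
{'fx': 353.90969830186543, 'fy': 353.90969830186543, 'cx': 323.14658376404856, 'cy': 202.9288861740801, 'T_tool_cam': array([[ 5.00361175e-04, -9.54663537e-01, -2.97686547e-01,
         8.19803293e-02],
       [ 9.99999872e-01,  4.55410671e-04,  2.20356443e-04,
        -9.33539709e-04],
       [-7.47966308e-05, -2.97686619e-01,  9.54663643e-01,
        -1.77853897e-01],
       [ 0.00000000e+00,  0.00000000e+00,  0.00000000e+00,
         1.00000000e+00]])}
```

View pics/w1.png

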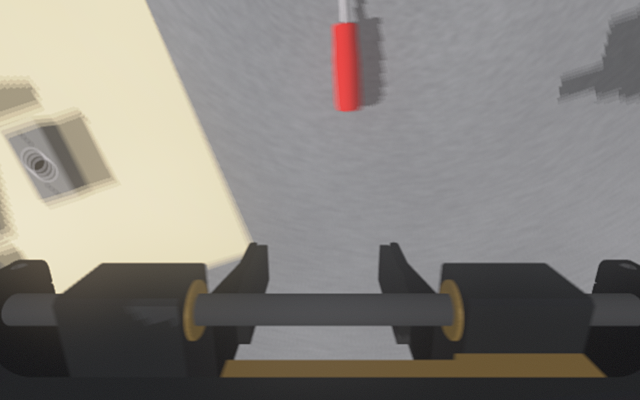

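Those calls were refused because each row needs "turn". The wrist view shows only the screwdriver at (345,60) and the spare at (55,160), with the fingers still closing.

>>> step_arm --commands '[{"travel": [0.01, -0.043, 0], "turn": [0, 0, 0]}, {"travel": [0.02, -0.086, 0], "turn": [0, 0, 0]}, {"travel": [0.03, -0.129, 0], "turn": [0, 0, 0]}, {"travel": [0.04, -0.172, 0], "turn": [0, 0, 0]}, {"travel": [0.05, -0.215, 0], "turn": [0, 0, 0]}]'

```text
time: 1.25
position: [0.4858, -0.2093, 0.2063]
tool_rot: [3.098, -0.519, 0.0]
ft_force: [0.9, -0.6, -0.9]
grip_width: 0.124
grip_force: 0.0
```

>>> step_arm --commands '[{"travel": [0.008, -0.043, 0], "turn": [0, 0, 0]}, {"travel": [0.016, -0.086, 0], "turn": [0, 0, 0]}, {"travel": [0.024, -0.129, 0], "turn": [0, 0, 0]}, {"travel": [0.032, -0.172, 0], "turn": [0, 0, 0]}, {"travel": [0.035, -0.2, 0], "turn": [0, 0, 0]}]'

```text
time: 1.75
position: [0.5848, -0.0294, 0.2062]
tool_rot: [-3.098, 0.513, -0.0]
ft_force: [-0.4, -0.0, -0.3]
grip_width: 0.008
grip_force: 0.0
```

>>> step_arm --commands '[{"travel": [0, 0, 0], "turn": [0, 0, 0]}, {"travel": [0, 0, 0], "turn": [0, 0, 0]}]'

```text
time: 1.95
position: [0.5835, -0.0329, 0.2059]
tool_rot: [3.098, -0.517, -0.001]
ft_force: [0.4, -1.6, -0.4]
grip_width: 0.005
grip_force: 0.0
```

```bash
python3 -c "
from h import *
go([88,0,80])
save('wrist','w2.png')"
```

```text
t 1.95 tip in fixture [ 83.6 -12.8 191.9] F [ 0.9 -1.4 -0.4] tool yaw -18.94590023117849
[88, 0, 80] travel [ 0.005 -0.013  0.112]
```

View pics/w2.png

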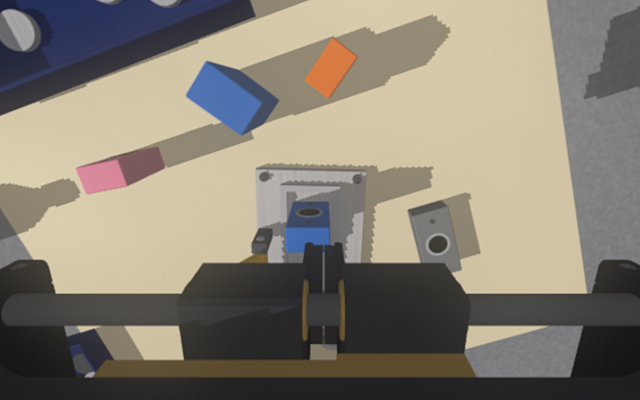

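The wrist view shows the housing with its bore facing +x: bore at (309,212), top +x edge at row 228, columns 286–330. The fixture lines up with the image; its far edge runs at row 168 from column 256 to 366. The big blue (232,97), orange and pink blocks are well clear.

Run:
```python
from h import *
s=ctrl.get_state();m=ctrl.camera_model('wrist');R=Rn.from_rotvec(s['tool_rot']).as_matrix();T=np.array(m['T_tool_cam'])
def W(u,v,z):
    d=R@T[:3,:3]@np.array([(u-m['cx'])/m['fx'],(v-m['cy'])/m['fy'],1]);c=s['position']+R@T[:3,3]
    return np.round(RF.T@(c+d*(z-c[2])/d[2]-O)*1e3,1)
for p in[(286,228,.092),(330,228,.092),(286,251,.092),(330,251,.092),(289,203,.012),(329,203,.012),(256,168,.012),(366,170,.012),(282,184,.02),(341,184,.02)]:print(p,W(*p))
```

```text
(286, 228, 0.092) [51.4 19.1 92. ]
(330, 228, 0.092) [ 51.7 -19.8  92. ]
(286, 251, 0.092) [29.2 19.6 92. ]
(330, 251, 0.092) [ 29.5 -20.1  92. ]
(289, 203, 0.012) [49.5 23.8 12. ]
(329, 203, 0.012) [ 49.8 -20.3  12. ]
(256, 168, 0.012) [88.4 58.1 12. ]
(366, 170, 0.012) [ 87.1 -59.4  12. ]
(282, 184, 0.02) [73.  29.9 20. ]
(341, 184, 0.02) [ 73.5 -32.5  20. ]
```

>>> step_arm --commands '[{"travel": [0.002, -0.006, 0.022], "turn": [0, 0, 0]}, {"travel": [0.003, -0.012, 0.045], "turn": [0, 0, 0]}, {"travel": [0.003, -0.012, 0.07], "turn": [0, 0, 0]}, {"travel": [0.003, -0.012, 0.092], "turn": [0, 0, 0]}, {"travel": [0.003, -0.012, 0.112], "turn": [0, 0, 0]}]'

```text
time: 2.5
position: [0.5896, -0.0255, 0.0931]
tool_rot: [3.096, -0.525, -0.001]
ft_force: [-0.6, -0.0, -0.6]
grip_width: 0.009
grip_force: 0.0
```

>>> step_arm --commands '[{"travel": [-0.004, 0, 0], "turn": [0, 0, 0]}, {"travel": [-0.009, 0, 0], "turn": [0, 0, 0]}, {"travel": [-0.014, 0, 0], "turn": [0, 0, 0]}, {"travel": [-0.018, 0, 0], "turn": [0, 0, 0]}, {"travel": [-0.02, 0, 0], "turn": [0, 0, 0]}]'

```text
time: 3.0
position: [0.5716, -0.0161, 0.0954]
tool_rot: [3.098, -0.52, 0.003]
ft_force: [0.2, -0.4, 0.3]
grip_width: 0.004
grip_force: 0.0
```

```bash
python3 -c "
from h import *
go([40,0,80])"
```

```text
t 3.0 tip in fixture [66.8 -0.9 81.4] F [ 0.3 -0.3  0.3] tool yaw -19.045128741970764
[40, 0, 80] travel [-0.027 -0.001  0.001]
```

>>> step_arm --commands '[{"travel": [-0.003, 0, 0], "turn": [0, 0, 0]}, {"travel": [-0.006, 0, 0], "turn": [0, 0, 0]}, {"travel": [-0.009, 0, 0], "turn": [0, 0, 0]}, {"travel": [-0.012, 0, 0], "turn": [0, 0, 0]}, {"travel": [-0.015, 0, 0], "turn": [0, 0, 0]}]'

```text
time: 3.5
position: [0.5571, -0.0112, 0.0942]
tool_rot: [3.098, -0.52, -0.0]
ft_force: [-0.3, -0.0, 0.1]
grip_width: 0.004
grip_force: 0.0
```

>>> step_arm --commands '[{"travel": [-0.003, 0, 0], "turn": [0, 0, 0]}, {"travel": [-0.006, 0, 0], "turn": [0, 0, 0]}, {"travel": [-0.009, 0, 0], "turn": [0, 0, 0]}, {"travel": [-0.011, 0, 0], "turn": [0, 0, 0]}, {"travel": [-0.013, 0, 0], "turn": [0, 0, 0]}]'

```text
time: 4.0
position: [0.5449, -0.007, 0.0943]
tool_rot: [3.098, -0.52, 0.0]
ft_force: [-0.4, -0.7, 0.3]
grip_width: 0.006
grip_force: 0.0
```

```bash
python3 -c "
from h import *
go([88,0,80])
save('side','side3.png',crop=(260,140,380,260),s=4)"
```

```text
t 4.0 tip in fixture [38.5 -1.2 80.3] F [-0.1 -0.8  0.3] tool yaw -19.053203278871212
[88, 0, 80] travel [ 0.05  -0.001  0.   ]
```

View pics/side3.png

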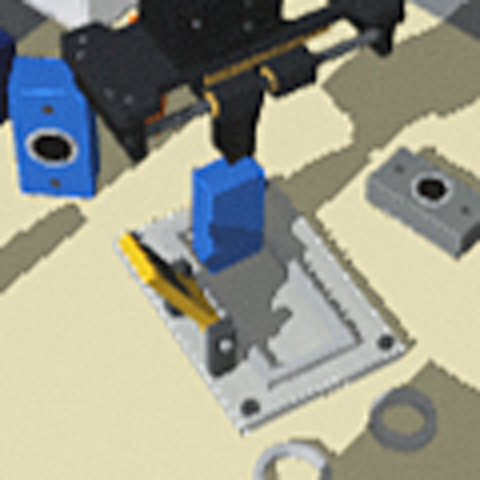

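The housing seems not to have moved, and the measured force is nil. I'm checking where the tip projects.

Run:
```python
from h import *
f=lambda *q:np.round((np.array(proj('side',O+RF@np.array(q)/1e3))+.4-[260,140])*4).tolist()
print('tip',f(38.5,-1.2,80.3))
for x in(26,51):
  for y in(-20,20):
    for z in(12,92): print(x,y,z,f(x,y,z))
print(ctrl.get_state()['ft_force'])
save('wrist','w3.png')
```

```text
tip [233.0, 180.0]
26 -20 12 [266.0, 250.0]
26 -20 92 [270.0, 169.0]
26 20 12 [214.0, 274.0]
26 20 92 [214.0, 193.0]
51 -20 12 [247.0, 225.0]
51 -20 92 [249.0, 144.0]
51 20 12 [195.0, 248.0]
51 20 92 [194.0, 167.0]
[0.08833626 0.16233866 0.58341289]
```

View pics/w3.png

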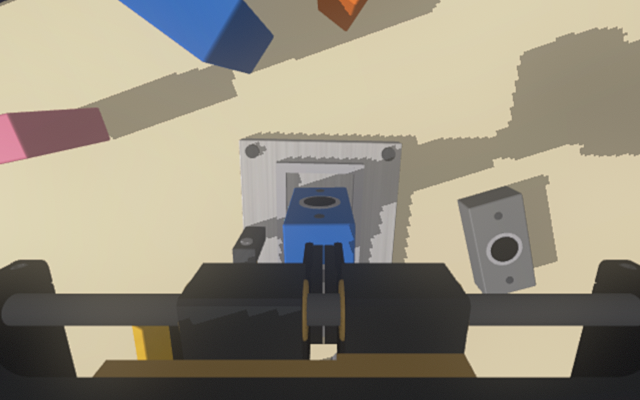

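```bash
cat >> h.py <<'E'
def wr():
    s=ctrl.get_state();m=ctrl.camera_model('wrist');R=Rn.from_rotvec(s['tool_rot']).as_matrix();T=np.array(m['T_tool_cam'])
    def W(u,v,z):
        d=R@T[:3,:3]@np.array([(u-m['cx'])/m['fx'],(v-m['cy'])/m['fy'],1]);c=s['position']+R@T[:3,3]
        return np.round(RF.T@(c+d*(z-c[2])/d[2]-O)*1e3,1)
    def P(*q):
        w=O+RF@np.array(q)/1e3; p=T[:3,:3].T@(R.T@(w-s['position'])-T[:3,3])
        return np.round([m['fx']*p[0]/p[2]+m['cx'],m['fy']*p[1]/p[2]+m['cy']])
    return W,P
E
python3 - <<'E'
from h import *
W,P=wr()
for p in[(285,225,.092),(354,225,.092),(285,262,.092),(291,188,.012),(348,188,.012),(284,228,.092),(240,140,.012),(400,143,.012)]:print(p,W(*p))
for q in[(38.5,-1,80),(48,-1,80),(48,-10,80),(48,10,80),(51,20,92),(26,20,92),(51,20,12)]:print(q,P(*q))
E
```

```text
(285, 225, 0.092) [51.5 20.5 92. ]
(354, 225, 0.092) [ 51.8 -17.   92. ]
(285, 262, 0.092) [29.3 21.1 92. ]
(291, 188, 0.012) [51.  24.2 12. ]
(348, 188, 0.012) [ 51.3 -19.1  12. ]
(284, 228, 0.092) [49.7 21.1 92. ]
(240, 140, 0.012) [86.9 60.7 12. ]
(400, 143, 0.012) [ 85.7 -56.1  12. ]
(38.5, -1, 80) [324. 239.]
(48, -1, 80) [324. 224.]
(48, -10, 80) [340. 224.]
(48, 10, 80) [305. 223.]
(51, 20, 92) [286. 226.]
(26, 20, 92) [287. 267.]
(51, 20, 12) [297. 188.]
```

Run:
```python
from h import *
W,P=wr()
for z in(80,90,100,105):
  print(z,P(48,14,z),P(48,-16,z),P(38.5,-1,z),P(29,-1,z))
f=lambda *q:np.round((np.array(proj('side',O+RF@np.array(q)/1e3))+.4-[260,140])*4).tolist()
for z in(80,92,102):print(z,f(38.5,-1,z),f(29,-1,z),f(48,-1,z))
im=ctrl.get_image('wrist')[:,:,::-1];a=cv2.resize(im[170:300,250:400],None,fx=4,fy=4,interpolation=2)
cv2.imwrite('pics/w4.png',a)
```

```text
80 [299. 223.] [350. 224.] [324. 239.] [324. 253.]
90 [297. 230.] [352. 230.] [324. 246.] [324. 261.]
100 [296. 237.] [353. 237.] [324. 253.] [324. 270.]
105 [295. 241.] [354. 241.] [324. 258.] [324. 274.]
80 [233.0, 180.0] [241.0, 190.0] [226.0, 170.0]
92 [233.0, 167.0] [241.0, 177.0] [226.0, 158.0]
102 [234.0, 157.0] [241.0, 167.0] [226.0, 147.0]
```

View pics/w4.png

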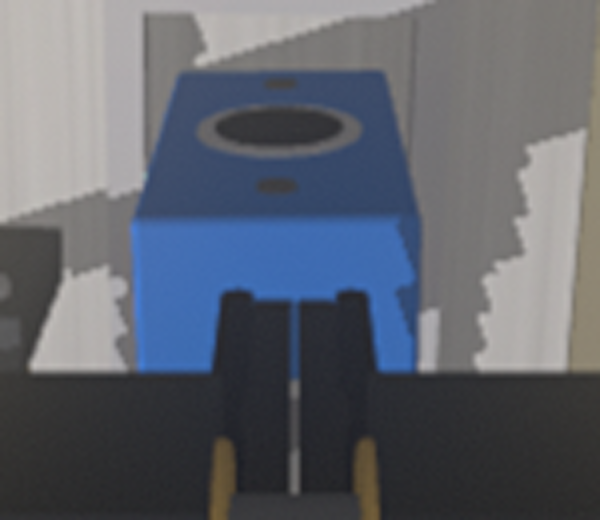

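This close crop shows the finger ends (row 242) hanging over the housing's top face without touching it. The real tips are therefore about 20 mm higher than the nominal figure. I'm backing off, going 20 mm lower and pushing again while watching the force.

>>> step_arm --commands '[{"travel": [0.012, 0, 0], "turn": [0, 0, 0]}, {"travel": [0.03, 0, 0], "turn": [0, 0, 0]}, {"travel": [0.042, 0, 0], "turn": [0, 0, 0]}, {"travel": [0.042, 0, 0.01], "turn": [0, 0, 0]}, {"travel": [0.042, 0, 0.02], "turn": [0, 0, 0]}]'

```text
time: 4.65
position: [0.5846, -0.0207, 0.0732]
tool_rot: [-3.098, 0.52, 0.001]
ft_force: [-0.4, -1.0, 0.2]
grip_width: 0.006
grip_force: 0.0
```

>>> step_arm --commands '[{"travel": [-0.004, 0, 0], "turn": [0, 0, 0]}, {"travel": [-0.008, 0, 0], "turn": [0, 0, 0]}, {"travel": [-0.012, 0, 0], "turn": [0, 0, 0]}, {"travel": [-0.015, 0, 0], "turn": [0, 0, 0]}, {"travel": [-0.018, 0, 0], "turn": [0, 0, 0]}]'

```text
time: 5.15
position: [0.5677, -0.0148, 0.0748]
tool_rot: [3.098, -0.52, 0.002]
ft_force: [-0.5, 0.3, 0.2]
grip_width: 0.005
grip_force: 0.2
```

>>> step_arm --commands '[{"travel": [-0.003, 0, 0], "turn": [0, 0, 0]}, {"travel": [-0.006, 0, 0], "turn": [0, 0, 0]}]'

```text
time: 5.35
position: [0.5621, -0.0129, 0.0746]
tool_rot: [3.098, -0.52, 0.001]
ft_force: [0.5, 0.2, -0.4]
grip_width: 0.003
grip_force: 0.2
```

>>> step_arm --commands '[{"travel": [-0.003, 0, 0], "turn": [0, 0, 0]}, {"travel": [-0.006, 0, 0], "turn": [0, 0, 0]}]'

```text
time: 5.55
position: [0.5562, -0.0109, 0.0743]
tool_rot: [3.098, -0.52, 0.0]
ft_force: [0.3, -0.7, 0.6]
grip_width: 0.008
grip_force: 0.1
```

```bash
python3 -c "
from h import *
go([40,0,60])"
```

```text
t 5.55 tip in fixture [50.4 -1.1 60.3] F [ 0.5 -0.6  0.6] tool yaw -19.059105199544188
[40, 0, 60] travel [-0.01  -0.001  0.   ]
```

```bash
cat >> h.py <<'E'
def blue(tag=''):
    for n,(a,b,c,d) in dict(top=(285,190,340,240),side=(305,172,345,220),wrist=(270,150,370,262)).items():
        im=ctrl.get_image(n)[b:d,a:c].astype(int);k=(im[...,2]>im[...,0]+40)&(im[...,2]>70)
        v,u=np.nonzero(k);print(n,len(u),'u',u.min()+a,u.max()+a,'v',v.min()+b,v.max()+b,'c',(u.mean()+a).round(1),(v.mean()+b).round(1)) if len(u) else print(n,0)
E
python3 -c "
from h import *
blue()"
```

```text
top 0
side 413 u 308 328 v 180 207 c 318.0 193.3
wrist 1705 u 284 353 v 214 261 c 317.8 232.9
```

>>> step_arm --commands '[{"travel": [-0.003, 0, 0], "turn": [0, 0, 0]}, {"travel": [-0.006, 0, 0], "turn": [0, 0, 0]}, {"travel": [-0.008, 0, 0], "turn": [0, 0, 0]}]'

```text
time: 6.0
position: [0.5484, -0.0082, 0.0742]
tool_rot: [3.098, -0.52, -0.001]
ft_force: [-0.4, -0.4, 0.9]
grip_width: 0.005
grip_force: 0.0
```

```bash
python3 -c "
from h import *
go([40,0,60]);blue()"
```

```text
t 6.0 tip in fixture [42.2 -1.2 60.2] F [-0.2 -0.5  0.9] tool yaw -19.048616378875877
[40, 0, 60] travel [-0.002 -0.001  0.   ]
top 0
side 375 u 308 330 v 182 207 c 319.0 194.4
wrist 2103 u 284 354 v 205 261 c 318.1 227.7
```

The side blob's top edge moved by 2 px while its bottom stayed put, so the housing is starting to tip. Continuing.

>>> step_arm --commands '[{"travel": [-0.003, 0, 0], "turn": [0, 0, 0]}, {"travel": [-0.006, 0, 0], "turn": [0, 0, 0]}, {"travel": [-0.009, 0, 0], "turn": [0, 0, 0]}]'

```text
time: 6.45
position: [0.54, -0.0053, 0.0742]
tool_rot: [3.098, -0.52, -0.0]
ft_force: [0.2, -0.0, 0.9]
grip_width: 0.002
grip_force: 0.0
```

```bash
python3 -c "
from h import *
go([40,0,60]);blue()"
```

```text
t 6.45 tip in fixture [33.3 -1.2 60.2] F [0.2 0.  0.9] tool yaw -19.050933157072027
[40, 0, 60] travel [ 0.007 -0.001  0.   ]
top 0
side 449 u 311 340 v 195 219 c 326.1 206.6
wrist 1485 u 291 349 v 224 261 c 318.6 238.1
```

It's falling. Lifting straight up.

>>> step_arm --commands '[{"travel": [0, 0, 0], "turn": [0, 0, 0]}, {"travel": [0.01, 0, -0.015], "turn": [0, 0, 0]}, {"travel": [0.02, 0, -0.05], "turn": [0, 0, 0]}, {"travel": [0.02, 0, -0.09], "turn": [0, 0, 0]}, {"travel": [0.02, 0, -0.125], "turn": [0, 0, 0]}]'

```text
time: 7.1
position: [0.5596, -0.012, 0.201]
tool_rot: [-3.098, 0.52, -0.001]
ft_force: [0.9, -0.1, 0.4]
grip_width: 0.005
grip_force: 0.0
```

>>> step_arm --commands '[{"travel": [0.02, 0, 0], "turn": [0, 0, 0]}, {"travel": [0.04, 0, 0], "turn": [0, 0, 0]}, {"travel": [0.04, 0, 0], "turn": [0, 0, 0]}]'

```text
time: 7.4
position: [0.5986, -0.0265, 0.1991]
tool_rot: [-3.098, 0.523, -0.002]
ft_force: [0.7, -0.3, 0.1]
grip_width: 0.01
grip_force: 0.0
```

Run:
```python
from h import *
go()
W,P=wr()
im=ctrl.get_image('side').astype(int)
k=(im[...,2]>im[...,0]+40)&(im[...,2]>70);k[:170]=0;k[245:]=0;k[:,:290]=0;k[:,360:]=0
h=cv2.findContours(k.astype(np.uint8),0,2)[0];c=max(h,key=cv2.contourArea)
print('side',cv2.contourArea(c),[at_z('side',*p[0],.037).round(4).tolist() for p in cv2.approxPolyDP(c,1.5,True)])
for p in cv2.approxPolyDP(c,1.5,True):print(p[0],np.round(RF.T@(at_z('side',*p[0],.037)-O)*1e3))
im=ctrl.get_image('wrist').astype(int)
k=(im[...,2]>im[...,0]+40)&(im[...,2]>60);k[:175]=0;k[:,:200]=0;k[:,420:]=0
h=cv2.findContours(k.astype(np.uint8),0,2)[0]
if h:
    c=max(h,key=cv2.contourArea)
    for p in cv2.approxPolyDP(c,3,True):print('w',p[0],W(*p[0],.037))
im=cv2.imread('pics/x.png') if 0 else None
```

```text
t 7.4 tip in fixture [ 95.7  -1.7 185.1] F [ 0.8 -0.1  0.1] tool yaw -19.16788706738037
side 504.5 [[0.5254, -0.0128, 0.037], [0.5363, 0.0183, 0.037], [0.5237, 0.0332, 0.037], [0.4521, 0.0575, 0.037], [0.4428, 0.0219, 0.037], [0.4541, 0.0073, 0.037]]
[325 198] [ 22. -13.  37.]
[314 203] [22. 20. 37.]
[314 209] [ 5. 30. 37.]
[330 230] [-71.  29.  37.]
[342 223] [-67.  -8.  37.]
[342 217] [-52. -18.  37.]
w [314 243] [28.   8.4 37. ]
w [332 243] [ 28.1 -10.4  37. ]
```

The housing lies flat in the nest: x from about -54 to 24 mm, y ±19 mm in the fixture frame. Now I'm going behind the yellow arm.

>>> step_arm --commands '[{"travel": [-0.028, -0.032, 0], "turn": [0, 0, 0]}, {"travel": [-0.056, -0.064, 0], "turn": [0, 0, 0]}, {"travel": [-0.084, -0.096, 0], "turn": [0, 0, 0]}, {"travel": [-0.111, -0.127, 0], "turn": [0, 0, 0]}, {"travel": [-0.111, -0.127, 0.02], "turn": [0, 0, 0]}]'

```text
time: 8.0
position: [0.5315, 0.1401, 0.1821]
tool_rot: [-3.097, 0.502, -0.006]
ft_force: [0.2, -0.6, 1.3]
grip_width: 0.004
grip_force: 0.0
```

>>> step_arm --commands '[{"travel": [0, 0, 0.025], "turn": [0, 0, 0]}, {"travel": [0, 0, 0.05], "turn": [0, 0, 0]}, {"travel": [0, 0, 0.07], "turn": [0, 0, 0]}, {"travel": [0, 0, 0.085], "turn": [0, 0, 0]}, {"travel": [0, 0, 0.085], "turn": [0, 0, 0]}]'

```text
time: 8.5
position: [0.5313, 0.1309, 0.0921]
tool_rot: [3.097, -0.519, -0.007]
ft_force: [-0.1, 0.3, 0.9]
grip_width: 0.003
grip_force: 0.0
```

```bash
cat >> h.py <<'E'
def yel():
    for n,(a,b,c,d) in dict(top=(255,190,345,250),side=(270,170,345,240)).items():
        im=ctrl.get_image(n)[b:d,a:c].astype(int);k=(im[...,0]>im[...,2]+60)&(im[...,0]>80)&(im[...,0]*.9>im[...,1]) &(im[...,2]<80)
        v,u=np.nonzero(k)
        print(n,len(u),'u',u.min()+a,u.max()+a,'v',v.min()+b,v.max()+b,'c',(u.mean()+a).round(1),(v.mean()+b).round(1)) if len(u) else print(n,0)
def pred(a):
    for n in('top','side'):
        print(a,n,[np.round(proj(n,O+RF@np.array([x/1e3,.05-r*np.cos(a),.045+r*np.sin(a)]))).astype(int).tolist() for r in(.02,.085) for x in(-33,3)])
E
python3 -c "
from h import *
go([-15,105,80],[-15,125,80]);yel();pred(2.05)"
```

```text
t 8.5 tip in fixture [-20.4 124.2  78.1] F [-0.2  0.3  0.9] tool yaw -19.02534904203676
[-15, 105, 80] travel [ 0.005  0.019 -0.002]
[-15, 125, 80] travel [ 0.005 -0.001 -0.002]
top 21 u 274 277 v 214 221 c 275.6 216.7
side 178 u 272 314 v 184 221 c 297.5 207.6
2.05 top [[283, 230], [287, 219], [272, 225], [276, 213]]
2.05 side [[311, 218], [304, 208], [300, 208], [293, 198]]
```

>>> step_arm --commands '[{"travel": [0.003, 0.009, -0.001], "turn": [0, 0, 0]}, {"travel": [0.005, 0.018, -0.002], "turn": [0, 0, 0]}, {"travel": [0.005, 0.025, -0.002], "turn": [0, 0, 0]}, {"travel": [0.005, 0.033, -0.002], "turn": [0, 0, 0]}, {"travel": [0.005, 0.041, -0.002], "turn": [0, 0, 0]}]'

```text
time: 9.1
position: [0.5252, 0.0907, 0.0969]
tool_rot: [-3.098, 0.52, -0.002]
ft_force: [1.2, 3.6, 1.7]
grip_width: 0.004
grip_force: 1.3
```

```bash
python3 -c "
from h import *
go([-15,31,82]);yel();pred(1.8);pred(1.6)"
```

```text
t 9.1 tip in fixture [-12.6  84.3  82.9] F [-0.1  3.8  1.7] tool yaw -19.047523387681498
[-15, 31, 82] travel [-0.003  0.053  0.001]
top 0
side 200 u 289 319 v 175 221 c 305.7 202.8
1.8 top [[285, 230], [289, 219], [279, 227], [283, 215]]
1.8 side [[313, 217], [306, 207], [308, 203], [300, 192]]
1.6 top [[286, 231], [290, 219], [284, 228], [288, 217]]
1.6 side [[314, 216], [307, 206], [314, 199], [306, 189]]
```

Contact at about 3.8 N, and the arm is turning. Continuing past upright.

>>> step_arm --commands '[{"travel": [0, 0.008, 0], "turn": [0, 0, 0]}, {"travel": [0, 0.016, 0], "turn": [0, 0, 0]}, {"travel": [0, 0.024, 0], "turn": [0, 0, 0]}, {"travel": [0, 0.032, 0], "turn": [0, 0, 0]}, {"travel": [0, 0.038, 0], "turn": [0, 0, 0]}]'

```text
time: 9.7
position: [0.5118, 0.054, 0.0958]
tool_rot: [3.098, -0.521, -0.002]
ft_force: [-0.7, 1.9, -0.6]
grip_width: 0.011
grip_force: 1.1
```

```bash
python3 -c "
from h import *
go([-15,31,83],[-15,17,74]);yel();pred(1.3)"
```

```text
t 9.7 tip in fixture [-13.1  45.2  81.8] F [-1.3  1.5 -0.6] tool yaw -19.086508209762034
[-15, 31, 83] travel [-0.002  0.014 -0.001]
[-15, 17, 74] travel [-0.002  0.028  0.008]
top 0
side 339 u 304 332 v 170 221 c 314.0 202.9
1.3 top [[288, 231], [292, 220], [292, 231], [297, 220]]
1.3 side [[317, 215], [309, 205], [323, 196], [315, 186]]
```

>>> step_arm --commands '[{"travel": [-0.001, 0.007, -0.001], "turn": [0, 0, 0]}, {"travel": [-0.002, 0.014, -0.001], "turn": [0, 0, 0]}, {"travel": [-0.002, 0.021, 0.003], "turn": [0, 0, 0]}, {"travel": [-0.002, 0.028, 0.008], "turn": [0, 0, 0]}, {"travel": [-0.002, 0.034, 0.014], "turn": [0, 0, 0]}]'

```text
time: 10.3
position: [0.4994, 0.0222, 0.082]
tool_rot: [3.097, -0.521, 0.001]
ft_force: [0.9, 0.9, 2.2]
grip_width: 0.002
grip_force: 1.0
```

```bash
python3 -c "
from h import *
go([-15,6,61],[-15,-2,46],[-15,-5,30]);yel();pred(.65)"
```

```text
t 10.3 tip in fixture [-14.1  11.2  68. ] F [0.5 1.1 2.2] tool yaw -19.08911083208504
[-15, 6, 61] travel [-0.001  0.005  0.007]
[-15, -2, 46] travel [-0.001  0.013  0.022]
[-15, -5, 30] travel [-0.001  0.016  0.038]
top 0
side 385 u 304 344 v 170 221 c 319.9 203.7
0.65 top [[291, 233], [295, 221], [307, 237], [311, 226]]
0.65 side [[320, 215], [313, 205], [339, 197], [331, 187]]
```

>>> step_arm --commands '[{"travel": [0, 0.005, 0.007], "turn": [0, 0, 0]}, {"travel": [0, 0.009, 0.014], "turn": [0, 0, 0]}, {"travel": [0, 0.013, 0.022], "turn": [0, 0, 0]}, {"travel": [0, 0.015, 0.029], "turn": [0, 0, 0]}, {"travel": [0, 0.016, 0.034], "turn": [0, 0, 0]}]'

```text
time: 10.9
position: [0.4938, 0.0078, 0.0473]
tool_rot: [3.098, -0.52, -0.002]
ft_force: [-0.2, -0.9, 1.6]
grip_width: 0.005
grip_force: 1.0
```

>>> step_arm --commands '[{"travel": [0, 0, 0.002], "turn": [0, 0, 0]}, {"travel": [0, 0, 0.003], "turn": [0, 0, 0]}]'

```text
time: 11.1
position: [0.4939, 0.0084, 0.0449]
tool_rot: [3.098, -0.52, -0.002]
ft_force: [-1.4, 0.4, 2.7]
grip_width: 0.006
grip_force: 0.9
```

>>> step_arm --commands '[{"travel": [0, 0, 0.002], "turn": [0, 0, 0]}, {"travel": [0, 0, 0.002], "turn": [0, 0, 0]}]'

```text
time: 11.3
position: [0.4943, 0.0086, 0.0431]
tool_rot: [-3.098, 0.519, -0.0]
ft_force: [-0.5, 0.0, 0.4]
grip_width: 0.009
grip_force: 0.1
```

```bash
python3 -c "
from h import *
go();yel();pred(0);pred(.1)"
```

```text
t 11.3 tip in fixture [-14.4  -3.4  29.1] F [-0.5 -0.1  0.4] tool yaw -19.03515014292421
top 0
side 461 u 291 342 v 170 221 c 320.0 205.6
0 top [[293, 234], [297, 222], [313, 240], [317, 229]]
0 side [[322, 218], [314, 208], [344, 207], [336, 198]]
0.1 top [[293, 233], [297, 222], [313, 240], [317, 229]]
0.1 side [[322, 217], [314, 207], [344, 205], [336, 196]]
```

Pressing on in 2 mm steps until the force rises at the stop.

>>> step_arm --commands '[{"travel": [0, 0, 0.002], "turn": [0, 0, 0]}, {"travel": [0, 0, 0.002], "turn": [0, 0, 0]}]'

```text
time: 11.6
position: [0.4943, 0.0084, 0.0412]
tool_rot: [3.098, -0.52, 0.0]
ft_force: [-0.2, -1.0, 0.6]
grip_width: 0.007
grip_force: 0.3
```

>>> step_arm --commands '[{"travel": [0, 0, 0.002], "turn": [0, 0, 0]}, {"travel": [0, 0, 0.002], "turn": [0, 0, 0]}]'

```text
time: 11.8
position: [0.4943, 0.0082, 0.0391]
tool_rot: [3.098, -0.52, 0.0]
ft_force: [0.3, -1.0, 0.4]
grip_width: 0.004
grip_force: 0.3
```

>>> step_arm --commands '[{"travel": [0, 0, 0.002], "turn": [0, 0, 0]}, {"travel": [0, 0, 0.002], "turn": [0, 0, 0]}]'

```text
time: 12.0
position: [0.4944, 0.0082, 0.0371]
tool_rot: [3.098, -0.52, 0.0]
ft_force: [-0.5, -0.5, 0.1]
grip_width: 0.006
grip_force: 0.2
```

>>> step_arm --commands '[{"travel": [0, 0, 0.001], "turn": [0, 0, 0]}, {"travel": [0, 0, 0.002], "turn": [0, 0, 0]}]'

```text
time: 12.2
position: [0.4943, 0.0081, 0.0353]
tool_rot: [3.098, -0.52, 0.0]
ft_force: [0.2, -1.8, 1.7]
grip_width: 0.003
grip_force: 0.9
```

Run:
```python
from h import *
go()
f=lambda *q:np.round((np.array(proj('side',O+RF@np.array(q)/1e3))-[270,160])*7).tolist()
print('tip nominal+20',f(-14,-3,41),'bar end top a=0',f(-33,-35,49.5),f(3,-35,49.5),'a=.15',f(-33,-35,62),f(3,-35,62))
save('side','s4.png',crop=(270,160,370,245),s=7)
```

```text
t 12.2 tip in fixture [-14.2  -3.8  21.3] F [ 0.8 -1.6  1.7] tool yaw -19.060915647477213
tip nominal+20 [413.0, 336.0] bar end top a=0 [517.0, 323.0] [464.0, 256.0] a=.15 [519.0, 301.0] [465.0, 234.0]
```

View pics/s4.png

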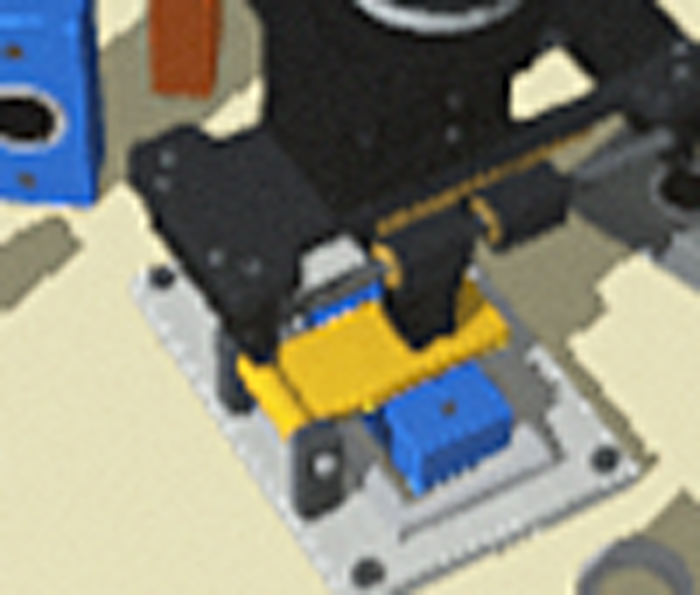

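The view shows the yellow bar nearly level across the lying housing, its end corner at (508,320) against a predicted (517,323). The finger is on it at (425,340). Pressing the last bit to the stop.

>>> step_arm --commands '[{"travel": [0, 0, 0.001], "turn": [0, 0, 0]}, {"travel": [0, 0, 0.002], "turn": [0, 0, 0]}]'

```text
time: 12.45
position: [0.4944, 0.0082, 0.0335]
tool_rot: [3.098, -0.52, 0.0]
ft_force: [-3.7, -1.3, 10.8]
grip_width: 0.006
grip_force: 5.6
```

>>> step_arm --commands '[{"travel": [0, 0, 0.001], "turn": [0, 0, 0]}, {"travel": [0, 0, 0.002], "turn": [0, 0, 0]}]'

```text
time: 12.65
position: [0.4945, 0.0082, 0.0332]
tool_rot: [3.097, -0.52, -0.0]
ft_force: [-8.5, -1.6, 24.2]
grip_width: 0.006
grip_force: 12.0
```

It's firmly stopped: the force rose from 10.8 to 24 N with no further travel. Backing off and checking the bar angle numerically.

>>> step_arm --commands '[{"travel": [0, 0, -0.006], "turn": [0, 0, 0]}, {"travel": [0, 0, -0.03], "turn": [0, 0, 0]}, {"travel": [0, 0, -0.07], "turn": [0, 0, 0]}, {"travel": [0, 0, -0.11], "turn": [0, 0, 0]}, {"travel": [0, 0, -0.15], "turn": [0, 0, 0]}]'

```text
time: 13.15
position: [0.4938, 0.009, 0.1824]
tool_rot: [-3.098, 0.519, 0.001]
ft_force: [0.9, -0.6, 0.2]
grip_width: 0.008
grip_force: 0.0
```

>>> step_arm --commands '[{"travel": [0.045, 0, 0], "turn": [0, 0, 0]}, {"travel": [0.09, 0, 0], "turn": [0, 0, 0]}, {"travel": [0.13, 0, 0], "turn": [0, 0, 0]}, {"travel": [0.13, 0, 0], "turn": [0, 0, 0]}, {"travel": [0.13, 0, 0], "turn": [0, 0, 0]}]'

```text
time: 13.65
position: [0.6168, -0.0336, 0.1797]
tool_rot: [-3.097, 0.52, 0.005]
ft_force: [-0.0, 0.0, -1.1]
grip_width: 0.009
grip_force: 0.0
```

```bash
cat > fit.py <<'E'
from h import *
go()
im=ctrl.get_image('side');hsv=cv2.cvtColor(im,cv2.COLOR_RGB2HSV)
k=cv2.inRange(hsv,(15,170,60),(32,255,255));k[:175]=0;k[250:]=0;k[:,:270]=0;k[:,370:]=0
c=max(cv2.findContours(k,0,2)[0],key=cv2.contourArea);print('area',k.astype(bool).sum(),cv2.approxPolyDP(c,1.5,True)[:,0].tolist())
def mask(a,o):
    P=[]
    for x in(-33,3):
        for r in(0,85):
            for t in(-4.5,4.5):
                q=np.array([x,50-r*np.cos(a)+t*np.sin(a),45+r*np.sin(a)+t*np.cos(a)])/1e3
                P.append(proj('side',O+o+RF@q))
    h=cv2.convexHull(np.float32(P));m=np.zeros((400*8,640*8),np.uint8)
    cv2.fillConvexPoly(m,np.int32(h*8+4),255);return cv2.resize(m,(640,400),interpolation=cv2.INTER_AREA)/255.
res=[]
for a in np.arange(0,.41,.04):
    b=min((np.abs(mask(a,np.array([dx,dy,0]))-(k>0)).sum(),dx,dy) for dx in(-.004,-.002,0,.002,.004) for dy in(-.004,-.002,0,.002,.004))
    print(round(a,2),np.round(b,3))
E
python3 fit.py
```

```text
t 13.65 tip in fixture [115.1  -2.2 165.7] F [-0.   0.  -1.1] tool yaw -19.05901756202454
area 443 [[341, 206], [335, 199], [332, 199], [317, 207], [305, 210], [304, 213], [310, 221], [339, 210]]
0.0 [8.038e+01 2.000e-03 4.000e-03]
0.04 [9.289e+01 2.000e-03 4.000e-03]
0.08 [1.12365e+02 0.00000e+00 4.00000e-03]
0.12 [1.28824e+02 0.00000e+00 4.00000e-03]
0.16 [ 1.45804e+02 -2.00000e-03  4.00000e-03]
0.2 [ 1.62271e+02 -2.00000e-03  4.00000e-03]
0.24 [ 1.77812e+02 -4.00000e-03  4.00000e-03]
0.28 [ 1.92259e+02 -4.00000e-03  4.00000e-03]
0.32 [ 2.08561e+02 -4.00000e-03  4.00000e-03]
0.36 [ 2.24094e+02 -4.00000e-03  4.00000e-03]
0.4 [ 2.41522e+02 -4.00000e-03  4.00000e-03]
```

The best fit is angle 0, with the mismatch rising steadily for larger angles. That matches the hard stop, so I'm handing in.

```bash
python3 -c "
from h import *
print(ctrl.close_job())"
```

```text
the job is handed in; nothing more can be done
None
```

I tipped the blue housing so it lies flat in the nest, then pushed the yellow hold-down arm over and pressed it to its stop across the housing (best fit 0 rad), and handed the job in at about 14 s; I didn't see the bore in a final picture, but the housing fell towards -x, which puts it up.

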